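# Prove the lid stay of the purple line-spool case

### The arm

A 7-joint arm with a two-finger parallel gripper is mounted at the origin on the work surface. World frame = base frame: x ahead of the robot, y to its left, z up, the work surface at z = 0. Lengths are in m, angles in rad, forces in N, time in s.
With the tool pointing down it reaches from about 0.425 to 0.875 m from the base axis. Payload 4.7 kg.
Tool frame: the origin (TCP) lies midway between the tips of the shut fingers; the grasp point (between the pads) lies 19 mm behind it (ctrl.grip_point_offset is the distance from the TCP to the grasp point, in m); z points along the fingers, y is the line along which they close (so a half turn about z gives the same grasp; the last joint's range is limited). The gripper opens to 87 mm and grips with 3 to 60 N. Pads are 19 mm wide; open, the fingers measure 117 mm over their backs; the gripper's body (75 mm by 190 mm) begins 51 mm behind the grasp point.
Start: joints at [1.17, 0.321, -0.07, 1.45, 0.023, 1.371, -0.057], TCP at [0.262, -0.595, 0.188] pointing down, gripper open.
Joint ranges: [-2.86, 2.86], [-0.3, 2.09], [-1.38, 1.24], [0.06, 2.45], [-1.56, 4.7], [0.09, 2.05], [-2.69, 2.69]. Speed limits (rad/s): [2.57, 2.57, 3.14, 3.14, 3.14, 3.14, 3.14].

### API

Orientations are given as a rotation vector (axis times angle).
In Python, from bench import ctrl gives the robot as it stands.
- The arm moves only by the tool move_arm, never from a script. Its argument "increments" is text: rows parted by semicolons, each of 7 numbers parted by spaces: the shift along the world's x, y, z in mm, then the turn, a rotation vector about the world's x, y, z in degrees, then the closure in counts, from 0 (fully open) to 255 (shut). A call has exactly 8 rows; each row shifts and turns the commanded pose from where the row before left it; what a row does not reach is not made up. A row lasts 1/12 s, in which the tool goes at most 41.7 mm and 7.16 degrees, less where a joint would pass 70% of its speed; a pose out of reach is approached as far as the arm can. A call with a gripper value outside its range is refused whole. The fingers move at their own pace and stop on an object; "grip_force" is the grip in N (left out, the last holds). Time passes only in rows, so rows that do not move let the fingers close, or fill a call up. It gives the time, the measured TCP pose, the force, the opening and the grip force at its end, in the units of the state.
- ctrl.get_state(): the state, without advancing time (a new reading comes with each control period).
- ctrl.get_image(name): name is "scene" or "top"; returns a dict with "frame" (420x560x3 uint8, red, green, blue), "depth" (420x560 float32, m along the optical axis (not along the pixel's ray), 0 where there is no reading), "fx", "fy", "cx", "cy" (pixels), "k1" (the pictures are not rectified: a ray, as slopes to the right and down, at radius r is drawn at 1 + k1 r^2 times it, then the intrinsics apply), "position" and "orientation" of the camera in the world. Camera axes: x right, y down, z forward; pixel columns grow to the right and rows downward; lengths in m; the calibration is good to about 2 mm. A picture is of the moment at which its call begins.
- ctrl.close_job(): hands the job in; it is judged then, once.
Trained networks look in a picture, given as the dict that the camera call returned (one of the last four; its "shot" number tells which), for a name from the list of things; names that differ only in an ending like _2 or _b are one class to them, and where a whole thing is asked for, a point or a joint stands for the part that bears it (a point fixed in the world has none). Each returns a list of dicts, best first, with "score" (0 to 1); they miss things now and then, are a little off and sometimes report something else, mostly with a low value. They report only what shows in the picture. A call takes as long as a camera call.
- ctrl.find_in(target, picture): "centre" ([x, y, z] in m, in world coordinates, good to about 4 mm: the middle of the surface that is visible of it).
- ctrl.silhouettes(target, picture): "region" (420x560 bool, what is visible of it).
The state is a dict: "time": time; "joint_positions": joint angles; "qd": joint speeds; "joint_torque": joint torques, N m; "position": TCP position; "tool_rot": TCP orientation; "ft_force": force on the tool from outside, world axes, zero at the start; "torque": the same for the moment, N m; "grip_width": opening from 0.0 (shut) to 1.0 (fully open); "grip_force": force on a finger pad.
Only numpy, scipy, OpenCV 4.12 (cv2) and the standard library are available. Lean on these libraries where they do the work, as an engineer would, in place of code of your own. Each camera call takes 0.05 s, during which the arm holds its last target. There are 200 camera calls.

### The job

Test the lid stay of the purple-lidded spool case before it goes back to the shop: lift the lid by its front grip until the folding stay on its side locks past straight, and let go so that the stay alone carries the lid for a moment. Then press the red bar at the stay's knee downwards to break it, and see the lid down until it is fully shut. Leave the yellow-lidded case shut.

Things in the scene. Friction and masses are not known exactly. Their poses are not given: they have to be found in the camera images.
- purple_grip (a point): Centre of the black round grip (20 mm thick, 36 mm long along the hinge) 40 mm before the purple lid's front edge; it turns with the lid. Case 180 deep, 200 wide, 95 high, fixed. Hinge line 220 mm from here along +x; pitch (0 shut, positive raised) is the lid angle. z is normal to the lid, y along the hinge. Damped hinge: the unlocked lid sinks shut in 2 to 5 s. Lid 0.45 kg.
- purple_knee (a point): Middle of the free part of the red bar (16 mm thick, standing 66 mm out from the case's -y side) at the stay's knee. Shut: it hangs 65 mm below the rim beside the case. Locked: about 35 mm above the rim, 110 mm before the hinge. Pressed straight down it folds; a knee spring takes it back to locked if let go in the first 45 mm, so press it 55 to 65 mm down (1 to 5 N), then leave upwards.
- purple_stay (a joint): Knee of the purple case's two-link steel stay: 0 rad with the lid shut and the stay folded, 2.30 when straight (lid at its highest, about 80 degrees), 2.43 when locked past straight against its stop. Raise the lid to 76 degrees or more and let go: the knee spring then snaps it past straight, and the lid settles at 80 degrees.
- yellow_grip (a point): Centre of the same grip on the yellow-lidded case, a like case that stands beside the purple one, on either side. It is to stay shut.

How it is judged:
On the way:
1. the purple lid stands open on its stay, the knee locked past straight, with nothing touching the case's moving parts (value of joint purple_stay above 2.36 rad and angle between purple_grip's own z axis and vertical above 1.15 rad and contact force between the fingers and anything else below 0.2 N), for 0.4 s.
At the end, for the whole second after the job is handed in: the purple lid is shut to within about 4.5 degrees and its stay folded away (joint below 0.3 rad); the yellow case's grip is within 20 mm of where it began (angle between purple_grip's own z axis and vertical below 0.08 rad and value of joint purple_stay below 0.3 rad and distance of yellow_grip from where it was at the start of the episode below 0.02 m); the robot touches nothing.
It fails at once if the yellow-lidded case's lid is lifted by more than 30 mm at its grip (distance of yellow_grip from where it was at the start of the episode above 0.03 m).
It also fails if it takes over 53 s, if anything falls off the work surface, if the arm or the gripper's body presses on something with over 40 N, if the wrist force passes 120 N, or if a joint passes its speed limit or range.

## Working session

There is one attempt and no reset: what is moved stays moved. The work goes in short steps, Python scripts to look and compute and a tool call to move; the robot and the scene stay as the last step left them, time stands still between calls to the robot, and variables do not carry over. Pictures are saved under pics/ and viewed, at most 10 in all, crops included, and the job is handed in when it is done.

Besides the shell and the picture viewer there is one more tool, called after "Request:" by a JSON object that holds its "fn" and its "kwargs", one argument or row to a line. move_arm: Moves the arm, as the interface text tells. Its arguments: {"type":"object","properties":{"increments":{"type":"string"},"grip_force":{"type":"number"}},"required":["increments"]}

```bash
mkdir -p pics; cat > h.py <<'E'
from bench import ctrl
import numpy as np, cv2
def look(cams=("scene","top"),names=("purple_grip","purple_knee","yellow_grip"),save=None):
    s=ctrl.get_state();print(s["time"],np.round(s["position"],3),np.round(s["tool_rot"],3),np.round(s["ft_force"],1),s["grip_width"])
    P={}
    for c in cams:
        p=ctrl.get_image(c);P[c]=p
        if save: cv2.imwrite(f"pics/{save}_{c}.png",p["frame"][:,:,::-1])
        for n in names:
            print(c,n,[(np.round(d["centre"],3).tolist(),round(d["score"],2)) for d in ctrl.find_in(n,p)[:3]])
    return P
E
python3 - <<'E'
from h import *
P=look(save="a")
a=np.hstack([P["scene"]["frame"],P["top"]["frame"]])[:,:,::-1]
cv2.imwrite("pics/a.png",cv2.resize(a,(800,300)))
print(ctrl.grip_point_offset)
for c in P: print(c,P[c]["position"],P[c]["orientation"])
E
```

```text
0.0 [ 0.262 -0.594  0.186] [-3.072e+00 -6.470e-01  1.000e-03] [-0.  -0.4  0.2] 0.9969858601114701
scene purple_grip [([0.579, -0.149, 0.104], 0.68)]
scene purple_knee [([0.509, -0.281, 0.04], 0.65)]
scene yellow_grip [([0.6, 0.246, 0.107], 0.56)]
top purple_grip [([0.574, -0.148, 0.107], 0.74)]
top purple_knee [([0.504, -0.29, 0.036], 0.64)]
top yellow_grip [([0.589, 0.246, 0.106], 0.58)]
0.0187
scene [ 1.0249252  -0.30260078  1.00412861] [-2.22537148 -1.41327622  0.40339902]
top [ 0.45030931 -0.02700124  0.86982913] [-2.21101001  2.21445067 -0.0897705 ]
```

View pics/a.png

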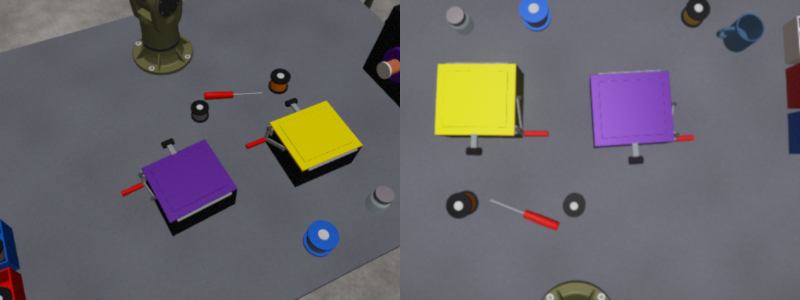

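```bash
cat >> h.py <<'E'
from scipy.spatial.transform import Rotation as R
def cloud(p):
    v,u=np.mgrid[:420,:560]
    K=np.array([[p["fx"],0,p["cx"]],[0,p["fy"],p["cy"]],[0,0,1.]])
    q=cv2.undistortPoints(np.stack([u,v],-1).reshape(-1,1,2).astype(np.float64),K,np.array([p["k1"],0,0,0.])).reshape(420,560,2)
    d=p["depth"]; X=np.dstack([q*d[...,None],d])
    W=X@R.from_rotvec(p["orientation"]).as_matrix().T+p["position"]
    W[d==0]=np.nan
    return W
def seg(p,n):
    W=cloud(p); r=ctrl.silhouettes(n,p)
    if not r: return None
    m=r[0]["region"]; v,u=np.nonzero(m); P=W[m]; P=P[np.isfinite(P[:,0])]
    return (round(u.mean()),round(v.mean()),len(u)),P
E
python3 - <<'E'
from h import *
for c in ("top","scene"):
    p=ctrl.get_image(c)
    for n in ("purple_grip","purple_knee","purple_stay","yellow_grip"):
        s=seg(p,n)
        if s: print(c,n,s[0],np.round(np.percentile(s[1],[3,50,97],axis=0),3).tolist())
    W=cloud(p);f=cv2.cvtColor(p["frame"],cv2.COLOR_RGB2HSV)
    print("hsv",f[120 if c=="top" else 250,320 if c=="top" else 260])
    m=(f[...,0]>125)&(f[...,0]<150)&(f[...,1]>120)&(W[...,2]>.08)&(W[...,2]<.13)
    Q=W[m]; print("lid",cv2.minAreaRect(Q[:,:2].astype(np.float32)),np.median(Q[:,2]), np.percentile(Q,[1,99],axis=0).round(3).tolist())
    hs=(f[...,0]<6)|(f[...,0]>174)
    m=hs&(f[...,1]>150)&(f[...,2]>80)&(abs(W[...,0]-.5)<.2)&(W[...,1]<-.2)&(W[...,1]>-.45)&(W[...,2]>.01)
    Q=W[m]; print("red",len(Q), np.percentile(Q,[2,50,98],axis=0).round(3).tolist() if len(Q) else 0)
E
```

```text
top purple_grip (325, 154, 11371) [[0.481, -0.236, 0.102], [0.571, -0.143, 0.106], [0.659, -0.05, 0.109]]
top purple_knee (399, 192, 198) [[0.497, -0.32, 0.034], [0.504, -0.297, 0.038], [0.576, -0.249, 0.094]]
top yellow_grip (106, 141, 11585) [[0.5, 0.153, 0.102], [0.593, 0.246, 0.106], [0.681, 0.341, 0.109]]
hsv [135 147 194]
lid ((0.5741642117500305, -0.14280202984809875), (0.17929573357105255, 0.19999538362026215), 3.7159605026245117) 0.10613993612131528 [[0.484, -0.24, 0.101], [0.662, -0.043, 0.11]]
red 159 [[0.498, -0.32, 0.034], [0.504, -0.298, 0.038], [0.512, -0.272, 0.041]]
scene purple_grip (262, 250, 8918) [[0.482, -0.238, 0.1], [0.581, -0.149, 0.105], [0.661, -0.051, 0.108]]
scene purple_knee (190, 263, 374) [[0.48, -0.319, 0.0], [0.509, -0.278, 0.037], [0.565, -0.249, 0.088]]
scene purple_stay (439, 188, 7302) [[0.508, 0.15, 0.1], [0.603, 0.243, 0.105], [0.684, 0.34, 0.109]]
scene yellow_grip (439, 188, 7321) [[0.497, 0.15, 0.1], [0.602, 0.242, 0.105], [0.683, 0.34, 0.109]]
hsv [135 184 140]
lid ((0.5405145883560181, 0.1937197744846344), (0.19893579185009003, 0.886143147945404), 6.937361240386963) 0.10467221211745942 [[0.484, -0.243, 0.091], [0.667, 0.601, 0.11]]
red 226 [[0.5, -0.321, 0.028], [0.508, -0.29, 0.036], [0.514, -0.26, 0.041]]
```

```bash
python3 - <<'E'
from h import *
for c in ("top","scene"):
    p=ctrl.get_image(c);W=cloud(p)
    m=(abs(W[...,0]-.435)<.045)&(abs(W[...,1]+.15)<.06)&(W[...,2]>.05)&(p["frame"].max(-1)<60)
    Q=W[m]; print(c,len(Q),cv2.minAreaRect(Q[:,:2].astype(np.float32)),np.percentile(Q,[2,50,98],axis=0).round(3).tolist())
E
```

```text
top 152 ((0.4454881548881531, -0.14968708157539368), (0.015231742523610592, 0.03239641338586807), 3.874783992767334) [[0.438, -0.165, 0.105], [0.445, -0.15, 0.109], [0.452, -0.134, 0.112]]
scene 138 ((0.4492701292037964, -0.1521744579076767), (0.019236352294683456, 0.035058967769145966), 4.897523880004883) [[0.441, -0.169, 0.095], [0.45, -0.153, 0.106], [0.456, -0.136, 0.11]]
```

Request:
{"fn": "move_arm", "kwargs": {
  "increments": "23 40 0 0 0 -3 0;23 40 0 0 0 -3 0;23 40 0 0 0 -3 0;23 40 0 0 0 -3 0;23 40 0 0 0 -3 0;23 40 0 0 0 -3 0;22 40 0 0 0 -2 0;10 30 0 0 0 0 0",
  "grip_force": 12
}}

```text
time: 1.67
position: [0.4192, -0.3079, 0.188]
tool_rot: [-3.14, -0.107, -0.003]
ft_force: [1.1, 0.0, -0.5]
grip_width: 0.994
grip_force: 0.0
```

Request:
{"fn": "move_arm", "kwargs": {
  "increments": "4 36 0 0 0 0 0;4 36 0 0 0 0 0;4 36 0 0 0 0 0;2 20 0 0 0 0 0;0 0 0 0 0 0 0;0 0 0 0 0 0 0;0 0 0 0 0 0 0;0 0 0 0 0 0 0"
}}

```text
time: 2.33
position: [0.4303, -0.1853, 0.1876]
tool_rot: [3.14, 0.099, -0.0]
ft_force: [0.2, 0.1, 0.2]
grip_width: 1.001
grip_force: 0.0
```

Request:
{"fn": "move_arm", "kwargs": {
  "increments": "8 17 0 0 0 0 0;8 17 0 0 0 0 0;0 0 -30 0 0 0 0;0 0 -30 0 0 0 0;0 0 -30 0 0 0 0;0 0 -15 0 0 0 0;0 0 0 0 0 0 0;0 0 0 0 0 0 0"
}}

```text
time: 3.0
position: [0.446, -0.1505, 0.0821]
tool_rot: [-3.139, -0.1, 0.003]
ft_force: [-0.2, 0.3, -0.0]
grip_width: 1.004
grip_force: 0.0
```

Request:
{"fn": "move_arm", "kwargs": {
  "increments": "0 0 0 0 0 0 200;0 0 0 0 0 0 200;0 0 0 0 0 0 200;0 0 0 0 0 0 200;0 0 0 0 0 0 200;0 0 0 0 0 0 200;0 0 0 0 0 0 200;0 0 0 0 0 0 200",
  "grip_force": 25
}}

```text
time: 3.67
position: [0.4467, -0.1497, 0.0826]
tool_rot: [3.14, 0.103, 0.0]
ft_force: [0.3, -0.5, 1.1]
grip_width: 0.477
grip_force: 0.0
```

Request:
{"fn": "move_arm", "kwargs": {
  "increments": "0 0 0 0 0 0 230;0 0 0 0 0 0 230;0 0 0 0 0 0 230;0 0 0 0 0 0 230;0 0 3 0 0 0 230;0 0 5 0 0 0 230;0 0 7 0 0 0 230;0 0 7 0 0 0 230"
}}

```text
time: 4.33
position: [0.4467, -0.1497, 0.1054]
tool_rot: [3.14, 0.103, 0.0]
ft_force: [0.2, -0.3, 0.0]
grip_width: 0.101
grip_force: 0.0
```

```bash
python3 - <<'E'
import numpy as np
r=220
for t0 in range(0,84,6):
    print(t0, np.round([r*(1-np.cos(np.radians(t0))), r*np.sin(np.radians(t0))],1))
E
```

```text
0 [0. 0.]
6 [ 1.2 23. ]
12 [ 4.8 45.7]
18 [10.8 68. ]
24 [19.  89.5]
30 [ 29.5 110. ]
36 [ 42.  129.3]
42 [ 56.5 147.2]
48 [ 72.8 163.5]
54 [ 90.7 178. ]
60 [110.  190.5]
66 [130.5 201. ]
72 [152.  209.2]
78 [174.3 215.2]
```

```bash
python3 - <<'E'
from h import *
P=look(save=None,names=())
o=[]
for c in P:
    p=P[c];R0=R.from_rotvec(p["orientation"]).as_matrix()
    x=R0.T@(np.array([.446,-.15,.1])-p["position"]);u=int(p["fx"]*x[0]/x[2]+p["cx"]);v=int(p["fy"]*x[1]/x[2]+p["cy"])
    f=p["frame"][max(0,v-70):v+70,max(0,u-93):u+93,::-1];o.append(cv2.resize(f,(400,300),interpolation=cv2.INTER_CUBIC));print(c,u,v)
cv2.imwrite("pics/b.png",np.clip(np.hstack(o)*1.7,0,255))
E
```

```text
4.3333 [ 0.447 -0.15   0.105] [3.14  0.103 0.   ] [ 0.2 -0.3  0. ] 0.10112412506212465
scene 235 199
top 329 223[ WARN:0@1.400] global loadsave.cpp:1063 imwrite_ Unsupported depth image for selected encoder is fallbacked to CV_8U.
```

View pics/b.png

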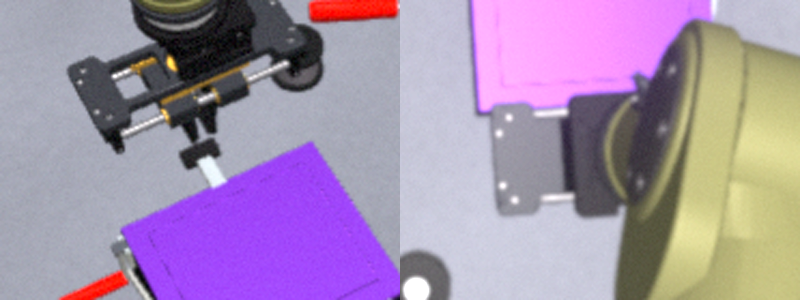

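Request:
{"fn": "move_arm", "kwargs": {
  "increments": "0 0 5 0 0 0 60;0 0 0 0 0 0 60;0 0 0 0 0 0 60;0 0 0 0 0 0 60;0 0 0 0 0 0 60;0 0 0 0 0 0 60;0 0 0 0 0 0 60;0 0 0 0 0 0 60"
}}

```text
time: 5.1
position: [0.4465, -0.1496, 0.1094]
tool_rot: [-3.14, -0.103, 0.0]
ft_force: [1.1, 0.9, -0.1]
grip_width: 0.622
grip_force: 0.0
```

Request:
{"fn": "move_arm", "kwargs": {
  "increments": "0 0 0 0 0 0 60;0 0 -11 0 0 0 60;0 0 -11 0 0 0 60;0 0 -11 0 0 0 60;0 0 0 0 0 0 150;0 0 0 0 0 0 150;0 0 0 0 0 0 170;0 0 0 0 0 0 170",
  "grip_force": 50
}}

```text
time: 5.77
position: [0.447, -0.1498, 0.0769]
tool_rot: [3.14, 0.103, 0.001]
ft_force: [0.5, -0.7, 0.7]
grip_width: 0.543
grip_force: 0.0
```

Request:
{"fn": "move_arm", "kwargs": {
  "increments": "0 0 0 0 0 0 170;0 0 0 0 0 0 170;0 0 0 0 0 0 170;0 0 0 0 0 0 170;0 0 0 0 0 0 170;0 0 0 0 0 0 170;0 0 0 0 0 0 170;0 0 0 0 0 0 170"
}}

```text
time: 6.43
position: [0.4466, -0.1497, 0.0766]
tool_rot: [3.14, 0.103, -0.0]
ft_force: [-0.9, 0.2, -0.3]
grip_width: 0.335
grip_force: 0.0
```

```bash
python3 - <<'E'
from h import *
P=look(names=())
o=[]
for c in P:
    p=P[c];W=cloud(p)
    m=(abs(W[...,0]-.45)<.035)&(abs(W[...,1]+.15)<.05)&(W[...,2]>.05)&(W[...,2]<.15)
    Q=W[m];print(c,len(Q),np.percentile(Q,[2,50,98],axis=0).round(3).tolist())
p=P["scene"]
cv2.imwrite("pics/c.png",np.clip(cv2.resize(p["frame"][150:250,168:302,::-1],(800,600),interpolation=cv2.INTER_CUBIC)*1.7,0,255).astype(np.uint8))
E
```

```text
6.4333 [ 0.447 -0.15   0.077] [ 3.14   0.103 -0.   ] [-0.9  0.2 -0.3] 0.33487356289162334
scene 358 [[0.439, -0.172, 0.097], [0.456, -0.148, 0.106], [0.484, -0.125, 0.146]]
top 13 [[0.482, -0.111, 0.058], [0.482, -0.105, 0.102], [0.484, -0.1, 0.104]]
```

View pics/c.png

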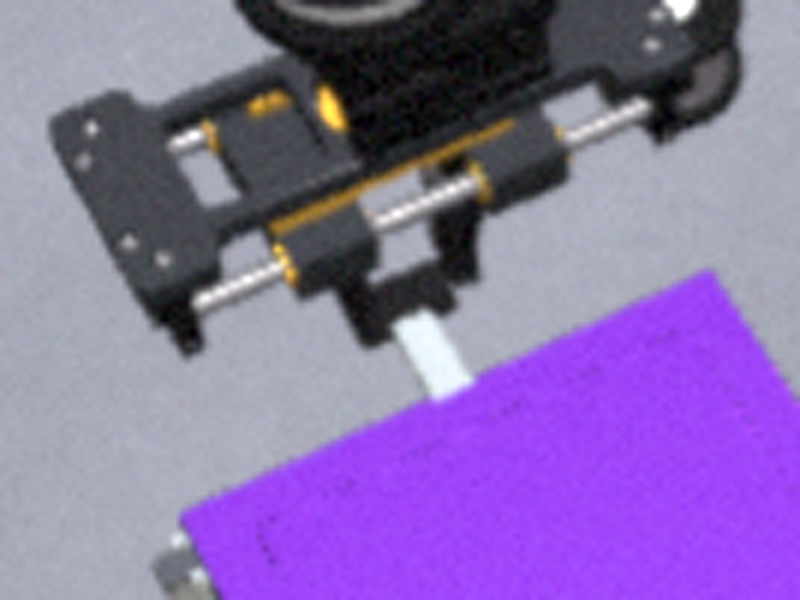

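```bash
python3 - <<'E'
from h import *
p=ctrl.get_image("scene");W=cloud(p)
for n,a,b in [("L",355,310),("Lt",375,335),("R",460,250),("Rt",472,272),("grip",410,295),("gl",385,310),("gr",440,290),("stem",430,350)]:
    u,v=round(a/5.97+168),round(b/6+150)
    print(n,u,v,W[v,u].round(3),W[v-1:v+2,u].round(3).tolist())
E
```

```text
L 227 202 [ 0.461 -0.171  0.126] [[0.459, -0.17, 0.126], [0.461, -0.171, 0.126], [0.46, -0.171, 0.12]]
Lt 231 206 [ 0.456 -0.163  0.098] [[0.454, -0.163, 0.1], [0.456, -0.163, 0.098], [0.397, -0.149, 0.001]]
R 245 192 [ 0.455 -0.13   0.127] [[0.457, -0.13, 0.133], [0.455, -0.13, 0.127], [0.455, -0.13, 0.124]]
Rt 247 195 [ 0.457 -0.127  0.118] [[0.457, -0.127, 0.122], [0.457, -0.127, 0.118], [0.456, -0.127, 0.113]]
grip 237 199 [ 0.451 -0.147  0.107] [[0.449, -0.146, 0.107], [0.451, -0.147, 0.107], [0.452, -0.148, 0.105]]
gl 232 202 [ 0.453 -0.159  0.107] [[0.452, -0.158, 0.108], [0.453, -0.159, 0.107], [0.453, -0.16, 0.104]]
gr 242 198 [ 0.452 -0.137  0.106] [[0.45, -0.136, 0.106], [0.452, -0.137, 0.106], [0.455, -0.138, 0.106]]
stem 240 208 [ 0.471 -0.149  0.103] [[0.467, -0.148, 0.1], [0.471, -0.149, 0.103], [0.473, -0.15, 0.103]]
```

Request:
{"fn": "move_arm", "kwargs": {
  "increments": "0 0 0 0 0 0 60;0 0 0 0 0 0 60;0 0 0 0 0 0 60;0 0 0 0 0 0 60;0 0 0 0 0 0 60;0 0 0 0 0 0 60;0 0 0 0 0 0 60;0 0 0 0 0 0 60"
}}

```text
time: 7.25
position: [0.4466, -0.1497, 0.0766]
tool_rot: [3.14, 0.103, -0.0]
ft_force: [-0.2, -1.1, 0.1]
grip_width: 0.748
grip_force: 0.0
```

```bash
python3 - <<'E'
from h import *
p=look(("scene",),())["scene"];W=cloud(p)
m=(abs(W[...,0]-.45)<.03)&(abs(W[...,1]+.15)<.05)&(W[...,2]>.05)&(W[...,2]<.15)
for y0 in np.arange(-.2,-.1,.005):
    k=m&(abs(W[...,1]-y0)<.0025)
    if k.sum(): Q=W[k];print(round(y0,3),k.sum(),"zmin",Q[:,2].min().round(3),"zmax",Q[:,2].max().round(3),"x",Q[:,0].min().round(3),Q[:,0].max().round(3))
E
```

```text
7.25 [ 0.447 -0.15   0.077] [ 3.14   0.103 -0.   ] [-0.2 -1.1  0.1] 0.7481988678716939
-0.19 23 zmin 0.111 zmax 0.146 x 0.446 0.463
-0.185 20 zmin 0.112 zmax 0.141 x 0.457 0.462
-0.18 7 zmin 0.111 zmax 0.134 x 0.456 0.46
-0.17 19 zmin 0.093 zmax 0.11 x 0.438 0.456
-0.165 24 zmin 0.092 zmax 0.109 x 0.438 0.457
-0.16 26 zmin 0.095 zmax 0.111 x 0.438 0.459
-0.155 50 zmin 0.093 zmax 0.111 x 0.438 0.48
-0.15 46 zmin 0.099 zmax 0.111 x 0.437 0.479
-0.145 40 zmin 0.1 zmax 0.11 x 0.437 0.479
-0.14 22 zmin 0.096 zmax 0.111 x 0.44 0.455
-0.135 15 zmin 0.096 zmax 0.109 x 0.441 0.454
-0.12 2 zmin 0.121 zmax 0.129 x 0.437 0.44
-0.115 46 zmin 0.111 zmax 0.149 x 0.438 0.455
-0.11 28 zmin 0.109 zmax 0.15 x 0.452 0.457
-0.105 5 zmin 0.137 zmax 0.15 x 0.454 0.457
```

Request:
{"fn": "move_arm", "kwargs": {
  "increments": "0 0 -8 0 0 0 60;0 0 -10 0 0 0 60;0 0 -10 0 0 0 60;0 0 0 0 0 0 150;0 0 0 0 0 0 170;0 0 0 0 0 0 170;0 0 0 0 0 0 170;0 0 0 0 0 0 170"
}}

```text
time: 7.97
position: [0.4471, -0.1498, 0.049]
tool_rot: [3.139, 0.103, 0.001]
ft_force: [-0.6, -0.3, 0.5]
grip_width: 0.474
grip_force: 0.0
```

Request:
{"fn": "move_arm", "kwargs": {
  "increments": "0 0 0 0 0 0 170;0 0 0 0 0 0 170;0 0 0 0 0 0 170;0 0 0 0 0 0 170;0 0 0 0 0 0 170;0 0 0 0 0 0 170;0 0 1 0 0 0 170;0 0 1 0 0 0 170"
}}

```text
time: 8.63
position: [0.4473, -0.1521, 0.051]
tool_rot: [3.137, 0.102, 0.003]
ft_force: [1.5, -4.9, -3.2]
grip_width: 0.41
grip_force: 50.0
```

Request:
{"fn": "move_arm", "kwargs": {
  "increments": "0.5 0 13 0 0 0 170;1.6 0 15.3 0 0 0 170;2.7 0 15.1 0 0 0 170;3.7 0.2 14.9 0 0 0 170;4.8 0.3 14.6 0 0 0 170;5.7 0.4 14.3 0 0 0 170;6.8 0.4 13.8 0 0 0 170;7.6 0.5 13.3 0 0 0 170",
  "grip_force": 35
}}

```text
time: 9.3
position: [0.481, -0.1499, 0.1649]
tool_rot: [3.137, 0.101, 0.003]
ft_force: [7.4, -5.2, -10.2]
grip_width: 0.406
grip_force: 35.0
```

Request:
{"fn": "move_arm", "kwargs": {
  "increments": "8.6 0.6 12.7 0 0 0 170;9.5 0.6 12.1 0 0 0 170;10.2 0.7 11.4 0 0 0 170;11.1 0.7 10.7 0 0 0 170;11.8 0.8 9.9 0 0 0 170;12.4 0.8 9 0 0 0 170;13 0.8 8.1 0 0 0 170;13.6 0.9 7.2 0 0 0 170"
}}

```text
time: 9.97
position: [0.5688, -0.1441, 0.2444]
tool_rot: [3.138, 0.1, -0.008]
ft_force: [-0.9, -3.5, -7.6]
grip_width: 0.409
grip_force: 35.0
```

Request:
{"fn": "move_arm", "kwargs": {
  "increments": "7 0.5 3.3 0 0 0 170;7 0.5 3 0 0 0 170;7.2 0.5 2.8 0 0 0 170;7.2 0.5 2.4 0 0 0 170;7.4 0.5 2.3 0 0 0 170;7.4 0.5 2 0 0 0 170;7.5 0.5 1.7 0 0 0 170;0 0 0 0 0 0 170"
}}

```text
time: 10.63
position: [0.6212, -0.1407, 0.2625]
tool_rot: [3.138, 0.1, -0.002]
ft_force: [0.4, -6.2, -5.7]
grip_width: 0.412
grip_force: 35.0
```

```bash
python3 - <<'E'
from h import *
P=look(("scene","top"),("purple_knee",))
o=[cv2.resize(P["scene"]["frame"][110:320,120:400,::-1],(400,300),interpolation=cv2.INTER_CUBIC),cv2.resize(P["top"]["frame"][:,:,::-1],(400,300))]
cv2.imwrite("pics/d.png",np.clip(np.hstack(o)*1.6,0,255).astype(np.uint8))
W=cloud(P["scene"]);f=cv2.cvtColor(P["scene"]["frame"],cv2.COLOR_RGB2HSV)
m=(f[...,0]>125)&(f[...,0]<150)&(f[...,1]>100)&(abs(W[...,0]-.6)<.1)&(abs(W[...,1]+.14)<.12)&(W[...,2]>.05)
Q=W[m];c=Q.mean(0);n=np.linalg.svd(Q-c,full_matrices=False)[2][2];print(len(Q),c,n,np.degrees(np.arccos(abs(n[2]))))
E
```

```text
10.6333 [ 0.621 -0.141  0.263] [ 3.138e+00  1.000e-01 -2.000e-03] [ 0.4 -6.2 -5.7] 0.41186672186423434
scene purple_knee [([0.576, -0.271, 0.119], 0.86)]
top purple_knee []
7683 [ 0.65147405 -0.14296163  0.19626334] [0.98153822 0.06402919 0.18023036] 79.61682206377242
```

View pics/d.png

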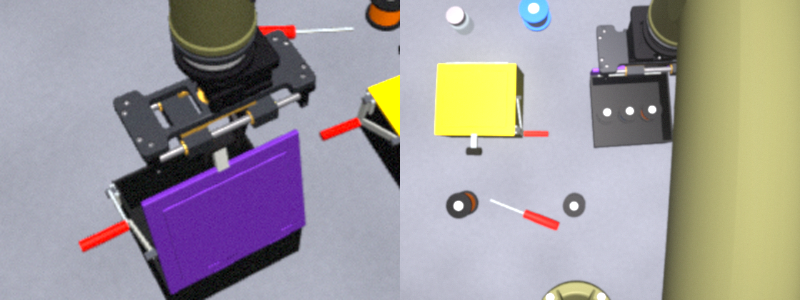

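Request:
{"fn": "move_arm", "kwargs": {
  "increments": "0 0 0 0 0 0 60;0 0 0 0 0 0 60;0 0 0 0 0 0 60;0 0 0 0 0 0 60;0 0 0 0 0 0 60;0 0 0 0 0 0 60;0 0 0 0 0 0 60;0 0 0 0 0 0 60"
}}

```text
time: 11.5
position: [0.621, -0.1383, 0.2636]
tool_rot: [-3.14, -0.104, -0.0]
ft_force: [-0.7, -0.6, 0.2]
grip_width: 0.759
grip_force: 0.0
```

Request:
{"fn": "move_arm", "kwargs": {
  "increments": "0 0 15 0 0 0 60;0 0 20 0 0 0 60;0 0 20 0 0 0 60;0 0 15 0 0 0 255;0 0 0 0 0 0 255;0 0 0 0 0 0 255;0 0 0 0 0 0 255;0 0 0 0 0 0 255"
}}

```text
time: 12.17
position: [0.6203, -0.1385, 0.3318]
tool_rot: [-3.139, -0.103, 0.004]
ft_force: [0.2, 0.4, -0.4]
grip_width: 0.47
grip_force: 0.0
```

```bash
cat >> h.py <<'E'
def meas(p):
    W=cloud(p);f=cv2.cvtColor(p["frame"],cv2.COLOR_RGB2HSV)
    m=(f[...,0]>125)&(f[...,0]<150)&(f[...,1]>100)&(abs(W[...,0]-.58)<.15)&(abs(W[...,1]+.14)<.12)&(W[...,2]>.05)
    Q=W[m];c=Q.mean(0);n=np.linalg.svd(Q-c,full_matrices=False)[2][2];print("lid deg",len(Q),np.degrees(np.arccos(abs(n[2]))))
    m=((f[...,0]<6)|(f[...,0]>174))&(f[...,1]>150)&(f[...,2]>60)&(abs(W[...,0]-.55)<.12)&(W[...,1]<-.245)&(W[...,1]>-.4)&(W[...,2]>.01)
    Q=W[m];print("red",len(Q),np.percentile(Q,[2,50,98],axis=0).round(3).tolist() if len(Q) else 0)
E
python3 - <<'E'
from h import *
P=look(("scene",),("purple_knee",))
meas(P["scene"])
E
```

```text
12.1667 [ 0.62  -0.138  0.332] [-3.139 -0.103  0.004] [ 0.2  0.4 -0.4] 0.469695505057883
scene purple_knee [([0.566, -0.272, 0.139], 0.56)]
lid deg 7272 83.56076611878207
red 287 [[0.559, -0.317, 0.13], [0.567, -0.286, 0.137], [0.573, -0.255, 0.141]]
```

Request:
{"fn": "move_arm", "kwargs": {
  "increments": "-5 -22 10 0 0 7 255;-7 -22 0 0 0 7 255;-7 -22 0 0 0 7 255;-7 -22 0 0 0 7 255;-7 -22 0 0 0 7 255;-7 -22 0 0 0 7 255;-6 -17 0 0 0 7 255;-5 -12 0 0 0 7 255"
}}

```text
time: 12.93
position: [0.5686, -0.3021, 0.3425]
tool_rot: [-2.721, -1.569, 0.002]
ft_force: [-0.6, -0.0, 0.1]
grip_width: 0.006
grip_force: 0.0
```

Request:
{"fn": "move_arm", "kwargs": {
  "increments": "0 0 -20 0 0 7 255;0 0 -20 0 0 7 255;0 0 -20 0 0 7 255;0 0 -20 0 0 7 255;0 0 -10 0 0 6 255;0 0 0 0 0 0 255;0 0 0 0 0 0 255;0 0 0 0 0 0 255"
}}

```text
time: 13.6
position: [0.5703, -0.2996, 0.2543]
tool_rot: [2.15, 2.29, 0.001]
ft_force: [-0.4, -0.2, 0.5]
grip_width: 0.008
grip_force: 0.0
```

Request:
{"fn": "move_arm", "kwargs": {
  "increments": "0 0 -25 0 0 0 255;0 0 -30 0 0 0 255;0 0 -30 0 0 0 255;0 0 -30 0 0 0 255;0 0 0 0 0 0 255;0 0 0 0 0 0 255;0 0 0 0 0 0 255;0 0 0 0 0 0 255"
}}

```text
time: 14.27
position: [0.5719, -0.3001, 0.1417]
tool_rot: [2.145, 2.289, 0.002]
ft_force: [0.6, 0.8, -0.7]
grip_width: 0.006
grip_force: 0.0
```

```bash
python3 - <<'E'
from h import *
P=look(("scene",),())
meas(P["scene"])
cv2.imwrite("pics/e.png",np.clip(cv2.resize(P["scene"]["frame"][150:360,100:380,::-1],(800,600),interpolation=cv2.INTER_CUBIC)*1.6,0,255).astype(np.uint8))
E
```

```text
14.2667 [ 0.572 -0.3    0.142] [2.145e+00 2.289e+00 2.000e-03] [ 0.6  0.8 -0.7] 0.006464735084340482
lid deg 7202 81.8847737418515
red 0 0
```

View pics/e.png

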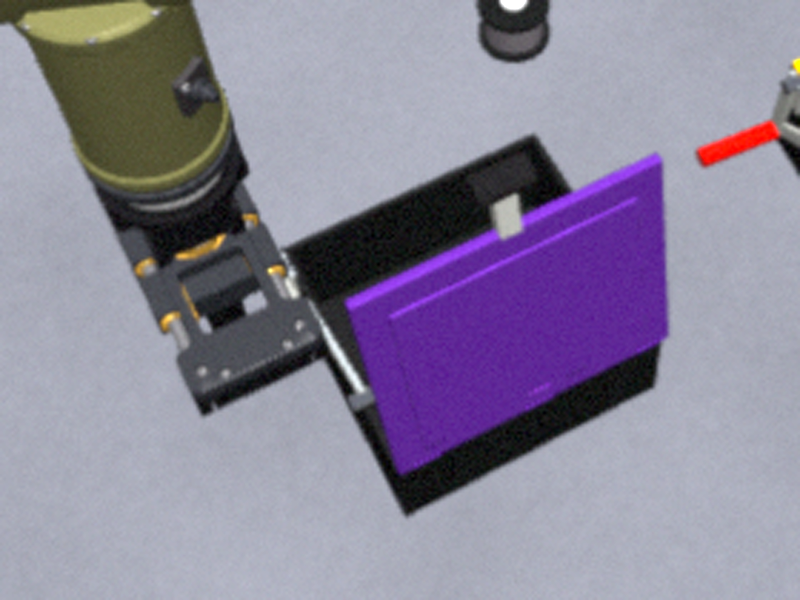

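Request:
{"fn": "move_arm", "kwargs": {
  "increments": "0 -5 -12 0 0 0 255;0 0 -12 0 0 0 255;0 0 -8 0 0 0 255;0 0 -6 0 0 0 255;1 0 -6 0 0 0 255;1 0 -6 0 0 0 255;0 0 0 0 0 0 255;0 0 0 0 0 0 255"
}}

```text
time: 14.98
position: [0.5713, -0.304, 0.0878]
tool_rot: [-2.146, -2.292, 0.001]
ft_force: [-0.5, -0.1, 1.0]
grip_width: 0.005
grip_force: 0.2
```

```bash
python3 - <<'E'
from h import *
P=look(("scene",),("purple_knee",))
meas(P["scene"])
E
```

```text
14.9833 [ 0.571 -0.304  0.088] [-2.146e+00 -2.292e+00  1.000e-03] [-0.5 -0.1  1. ] 0.0050432161430156875
scene purple_knee [([0.57, -0.258, 0.123], 0.62)]
lid deg 7437 80.16070568449828
red 110 [[0.567, -0.317, 0.114], [0.574, -0.282, 0.121], [0.638, -0.254, 0.235]]
```

Request:
{"fn": "move_arm", "kwargs": {
  "increments": "1 0 -6 0 0 0 255;1 0 -6 0 0 0 255;1 0 -6 0 0 0 255;1 0 -6 0 0 0 255;0 0 0 0 0 0 255;0 0 0 0 0 0 255;0 0 0 0 0 0 255;0 0 0 0 0 0 255"
}}

```text
time: 15.75
position: [0.5748, -0.3047, 0.0638]
tool_rot: [-2.147, -2.291, 0.002]
ft_force: [1.4, -0.0, 0.8]
grip_width: 0.004
grip_force: 0.0
```

```bash
python3 - <<'E'
from h import *
P=look(("scene",),("purple_knee",))
meas(P["scene"])
cv2.imwrite("pics/f.png",np.clip(cv2.resize(P["scene"]["frame"][150:360,100:380,::-1],(800,600),interpolation=cv2.INTER_CUBIC)*1.6,0,255).astype(np.uint8))
E
```

```text
15.75 [ 0.575 -0.305  0.064] [-2.147e+00 -2.291e+00  2.000e-03] [ 1.4 -0.   0.8] 0.0037239609204793044
scene purple_knee [([0.572, -0.258, 0.095], 0.5)]
lid deg 9205 66.70729318107117
red 139 [[0.568, -0.317, 0.088], [0.578, -0.285, 0.093], [0.641, -0.254, 0.212]]
```

View pics/f.png

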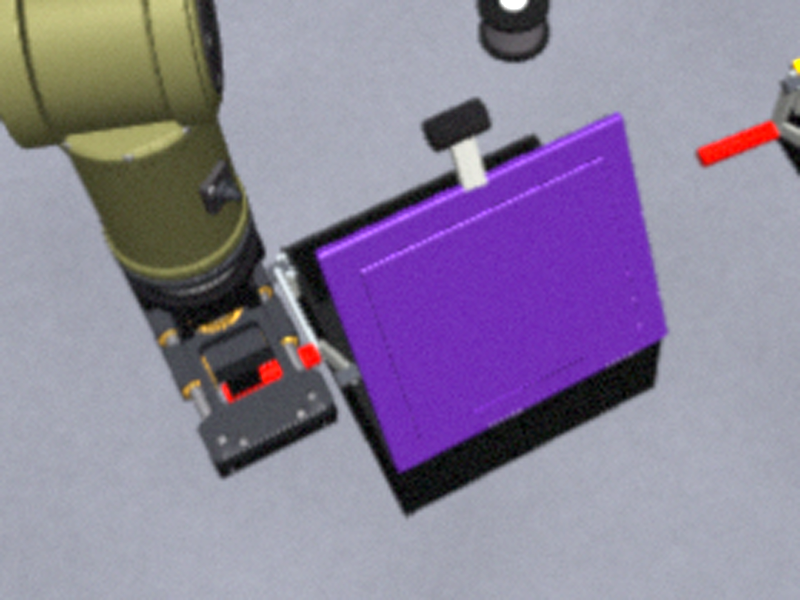

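Request:
{"fn": "move_arm", "kwargs": {
  "increments": "0 0 -6 0 0 0 255;0 0 -6 0 0 0 255;0 0 -5 0 0 0 255;0 0 -3 0 0 0 255;0 0 0 0 0 0 255;0 0 0 0 0 0 255;0 0 0 0 0 0 255;0 0 5 0 0 0 255"
}}

```text
time: 16.52
position: [0.5755, -0.3039, 0.0486]
tool_rot: [-2.146, -2.292, -0.0]
ft_force: [-0.2, -0.2, 0.3]
grip_width: 0.004
grip_force: 0.0
```

```bash
python3 - <<'E'
from h import *
P=look(("scene",),())
meas(P["scene"])
E
```

```text
16.5167 [ 0.575 -0.304  0.049] [-2.146 -2.292 -0.   ] [-0.2 -0.2  0.3] 0.00423382959720092
lid deg 10297 46.509164059399744
red 106 [[0.563, -0.318, 0.06], [0.571, -0.282, 0.069], [0.626, -0.254, 0.186]]
```

Lid is sinking freely; leave upwards and wait.

Request:
{"fn": "move_arm", "kwargs": {
  "increments": "0 0 20 0 0 0 255;0 0 30 0 0 0 255;0 0 30 0 0 0 255;0 -10 30 0 0 0 255;0 -15 30 0 0 0 255;0 -15 30 0 0 0 255;0 -15 30 0 0 0 255;0 -15 0 0 0 0 255"
}}

```text
time: 17.23
position: [0.579, -0.3762, 0.258]
tool_rot: [2.139, 2.284, 0.004]
ft_force: [-0.5, 0.5, 1.3]
grip_width: 0.006
grip_force: 0.0
```

Request:
{"fn": "move_arm", "kwargs": {
  "increments": "0 0 0 0 0 0 255;0 0 0 0 0 0 255;0 0 0 0 0 0 255;0 0 0 0 0 0 255;0 0 0 0 0 0 255;0 0 0 0 0 0 255;0 0 0 0 0 0 255;0 0 0 0 0 0 255"
}}

```text
time: 17.9
position: [0.576, -0.3741, 0.2494]
tool_rot: [-2.147, -2.294, 0.0]
ft_force: [-0.2, -0.4, -0.6]
grip_width: 0.008
grip_force: 0.0
```

Request:
{"fn": "move_arm", "kwargs": {
  "increments": "0 0 0 0 0 0 255;0 0 0 0 0 0 255;0 0 0 0 0 0 255;0 0 0 0 0 0 255;0 0 0 0 0 0 255;0 0 0 0 0 0 255;0 0 0 0 0 0 255;0 0 0 0 0 0 255"
}}

```text
time: 18.57
position: [0.5759, -0.3745, 0.2495]
tool_rot: [2.147, 2.293, 0.0]
ft_force: [-0.4, -0.1, 0.1]
grip_width: 0.004
grip_force: 0.0
```

```bash
python3 - <<'E'
from h import *
P=look(("scene",),("yellow_grip",))
meas(P["scene"])
E
```

```text
18.5667 [ 0.576 -0.374  0.25 ] [2.147 2.293 0.   ] [-0.4 -0.1  0.1] 0.004119574668608505
scene yellow_grip [([0.6, 0.245, 0.107], 0.97)]
lid deg 8673 0.46406539585857337
red 225 [[0.5, -0.321, 0.028], [0.508, -0.291, 0.036], [0.514, -0.26, 0.04]]
```

Lid shut, bar back at its starting place.

Request:
{"fn": "move_arm", "kwargs": {
  "increments": "0 0 0 0 0 0 255;0 0 0 0 0 0 255;0 0 0 0 0 0 255;0 0 0 0 0 0 255;0 0 0 0 0 0 255;0 0 0 0 0 0 255;0 0 0 0 0 0 255;0 0 0 0 0 0 255"
}}

```text
time: 19.33
position: [0.5759, -0.3745, 0.2495]
tool_rot: [2.147, 2.293, 0.0]
ft_force: [1.0, 0.1, 0.3]
grip_width: 0.006
grip_force: 0.0
```

```bash
python3 -c "
from bench import ctrl
print(ctrl.close_job())"
```

```text
the job is handed in; nothing more can be done
None
```

The job is handed in at about 19 s (no verdict came back): the purple lid stood open on its locked stay with the gripper clear, I broke the knee with the red bar, the camera then showed the lid shut to about 0.5 degrees with the stay folded, and the yellow case stayed shut.

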